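Make up two changeover kits for the welding press

TASK

Make up the two changeover kits for the ultrasonic welding press from the stock on the bench. On the blue kit board go the silver horn, the grey-topped sample and the white air tee for the cooling line; on the yellow kit board go the small brass horn and the small black sample: each thing right way up and fully down in the pocket cut for it. The white-topped sample and the tall dark horn belong to other jobs: leave them where they are, and do not knock any horn over.

Things in the scene. Friction and masses are not known exactly. Their poses are not given: they have to be found in the camera images.
- blue_board: Blue kit board, fixed, 94 x 234 x 11 mm. Origin: centre of underside; z up, y along its length. Pockets 7 mm deep (floor 4 mm above origin, rim 11), in a row at x 0, 7 mm play all round: round, 52 mm across, at y +76 mm (silver horn); 55 (x) x 75 (y) mm at y 0 (grey-topped sample, long side along y, either way); 41 (x) x 53 (y) mm at y -76 mm (air tee, 39 mm run along y, either way).
- yellow_board: Yellow kit board, fixed, 94 x 164 x 11 mm. Origin: centre of underside; z up, y along its length. Pockets 7 mm deep (floor 4 mm above origin, rim 11), in a row at x 0, 7 mm play all round: round, 40 mm across, at y +42 mm (brass horn); 45 (x) x 60 (y) mm at y -34 mm (black sample, long side along y, either way).
- silver_horn_mid (a point): Silver-white machined welding horn, standing upright, 70 mm tall, about 0.35 kg: foot 38 mm in diameter up to 39 mm height, then a slimmer neck about 24 mm in diameter to the top. This point is on its axis, half-way up (35 mm above its underside); z up along its axis.
- brass_horn_mid (a point): Small brass-yellow machined welding horn, standing upright, 50 mm tall, about 0.12 kg: foot about 25 mm in diameter up to 20 mm height, above that it grips like a slim cone that narrows to 14 mm at the top. This point is on its axis, half-way up (25 mm above its underside); z up along its axis.
- grey_sample_mid (a point): Welded plastic sample with a grey upper shell on a white lower shell, a box 41 mm (x) by 61 mm (y) and 22 mm high, lying flat, 30 g. This point is its centre, 11 mm above its underside; z up, y along its long side.
- black_sample_mid (a point): Small welded plastic sample, black above and below with a thin white seam, a box 31 mm (x) by 46 mm (y) and about 16 mm high, lying flat, 30 g. This point is its centre, about 8 mm above its underside; z up, y along its long side.
- air_tee_mid (a point): Small white push-in air tee fitting lying flat, 15 mm high, 18 g: a straight run 39 mm long (along y) and 16 mm wide (x -14 to +2 mm), with a stem 16 mm wide that sticks out to x +14 mm. This point is the centre of its outline, 7.5 mm above its underside; z up. Across x at the middle it is 28 mm wide.
- white_sample_mid (a point): Bystander: welded plastic sample with a white upper shell on a black lower shell, a box 37 mm (x) by 53 mm (y) and 22 mm high. This point is its centre, 11 mm above its underside; y along its long side. To be left alone.
- dark_horn_mid (a point): Bystander: tall dark grey welding horn, 90 mm tall, foot 46 mm in diameter, standing behind the stock. This point is on its axis, 45 mm above its underside. To be left alone.
Things that resemble listed ones, but are neither listed nor needed, are in the scene too. Leave any green or turquoise look-alike of the part that bears air_tee_mid alone. What is shaped like the part that bears grey_sample_mid but green or orange is not meant.

How it is judged (in metres and radians):
At the end, for the whole second after the job is handed in: Silver horn, grey-topped sample and air tee in their pockets of the blue board, brass horn and black sample in theirs on the yellow board: each within 12 mm of its pocket's centre along both board axes, resting on the pocket floor (height within 4 mm), upright within 0.12 rad, released and at rest (x of silver_horn_mid in the frame of blue_board between -0.012 and 0.012 m and y of silver_horn_mid in the frame of blue_board between 0.064 and 0.088 m and z of silver_horn_mid in the frame of blue_board between 0.035 and 0.043 m and angle between each of silver_horn_mid, grey_sample_mid, air_tee_mid, brass_horn_mid, black_sample_mid's own z axis and vertical below 0.12 rad and linear speed of each of silver_horn, grey_sample, air_tee, brass_horn, black_sample below 0.02 m/s and angular speed of each of silver_horn, grey_sample, air_tee, brass_horn, black_sample below 0.2 rad/s and x of grey_sample_mid in the frame of blue_board between -0.012 and 0.012 m and y of grey_sample_mid in the frame of blue_board between -0.012 and 0.012 m and z of grey_sample_mid in the frame of blue_board between 0.011 and 0.019 m and x of air_tee_mid in the frame of blue_board between -0.012 and 0.012 m and y of air_tee_mid in the frame of blue_board between -0.088 and -0.064 m and z of air_tee_mid in the frame of blue_board between 0.0075 and 0.0155 m and x of brass_horn_mid in the frame of yellow_board between -0.012 and 0.012 m and y of brass_horn_mid in the frame of yellow_board between 0.03 and 0.054 m and z of brass_horn_mid in the frame of yellow_board between 0.025 and 0.033 m and x of black_sample_mid in the frame of yellow_board between -0.012 and 0.012 m and y of black_sample_mid in the frame of yellow_board between -0.046 and -0.022 m and z of black_sample_mid in the frame of yellow_board between 0.0085 and 0.0165 m); the robot touches nothing.
It fails at once if the white-topped sample was moved by more than 25 mm (distance of white_sample_mid from where it was at the start of the episode above 0.025 m).
It fails at once if the dark horn was moved by more than 25 mm (distance of dark_horn_mid from where it was at the start of the episode above 0.025 m).
It fails at once if a horn was knocked over (angle between any of silver_horn_mid, brass_horn_mid, dark_horn_mid's own z axis and vertical above 1.2 rad).
It also fails if it takes over 128 s, if anything falls off the work surface, if the arm or the gripper's body presses on something with over 40 N, if the wrist force passes 120 N, or if a joint passes its speed limit or range.

ROBOT

A 6-joint arm with a two-finger parallel gripper is mounted at the origin on the work surface; the furniture and walls round the work are solid. World frame = base frame: x ahead of the robot, y to its left, z up, the work surface at z = 0. Lengths are in m, angles in degrees, forces in N, time in s.
With the tool pointing down it reaches from about 0.3 to 0.75 m from the base axis. Payload 8.5 kg.
Tool frame: the origin (TCP) lies at the very end of the fingers, on their centre line; the grasp point (between the pads) lies 19 mm behind it; z points along the fingers, y is the line along which they close (so a half turn about z gives the same grasp; the last joint's range is limited). The gripper opens to 85 mm and grips with 20 to 120 N. Pads are 22 mm wide; open, the fingers measure 114 mm over their backs; the gripper's body (76 mm by 85 mm) begins 54 mm behind the grasp point. The pads swing forward as they close: fully open they stand 13 mm farther back than shut.
Start: joints at [56.992, 21.807, 74.336, -0, 83.858, -12.336], TCP at [0.194, 0.515, 0.231] pointing down, gripper open.
Joint ranges: [-178.18, 178.18], [-50.72, 133.34], [12.68, 142.11], [-81.47, 261.47], [9.98, 163.14], [-165.26, 165.26]. Speed limits (degrees/s): [136.94, 136.94, 180, 180, 180, 180].

INTERFACE

Orientations are given as a 3x3 rotation matrix whose columns are the frame's x, y, z axes.
In Python, from rig import observe, cams, ticket gives the robot as it stands.
- The arm moves only by the tool move_arm, never from a script. Its arguments are lists of equal length, an entry for each row: "jaw": the finger opening in cm, from 0 to 8.54; "dp": the shift along the tool's x, y, z in cm, a list of three; "turn": the turn, a rotation vector about the tool's x, y, z in rad, a list of three. In form: {"jaw": [jaw, ...], "dp": [[tx, ty, tz], ...], "turn": [[wx, wy, wz], ...]}. A call has 1 to 12 rows; each row shifts and turns the commanded pose from where the row before left it, along the tool's axes as they then stand; what a row does not reach is not made up. A row lasts 1/12 s, in which the tool goes at most 41.7 mm and 7.16 degrees, less where a joint would pass 70% of its speed; a pose out of reach is approached as far as the arm can. A call is refused whole if a number of a shift passes 4.17 or a number of a turn 0.125, either way. A call with a gripper value outside its range is refused whole. The fingers move at their own pace and stop on an object; "force" is the grip in N (left out, the last holds). Time passes only in rows, so rows that do not move let the fingers close. It gives the time, the measured TCP pose, the force, the opening and the grip force at its end, in the units of the state.
- observe(): the state, without advancing time (a new reading comes with each control period).
- cams.get_image(name): name is "side" or "top" or "wrist"; returns (picture, depth): 480x640x3 uint8, red, green, blue; 480x640 float32, m along the optical axis (not along the pixel's ray), 0 where there is no reading.
- cams.calibration(name): a dict with "vertical_fov" (degrees; the focal length in pixels is half the picture's height over the tangent of half this angle, whatever the lens; pixels are square), "cx", "cy" (the principal point, pixels), "view" (4x4, takes a point from world to camera coordinates); the wrist camera has in their place "tool_from_camera" (4x4, takes a point from camera to tool coordinates, whose origin is the TCP and whose axes are the flange's). Camera axes: x right, y up, looking along -z (the intrinsics and any distortion apply to the point x, -y, -z); pixel columns grow to the right and rows downward; lengths in m; the calibration is good to about 2 mm. A picture is of the moment at which its call begins: read the wrist's pose just before it. calibration takes no time and is no camera call.
- ticket.close_job(): hands the job in; it is judged then, once.
Trained networks look in the newest picture that a camera, given by its name, has taken for a name from the list of things; names that differ only in an ending like _2 or _b are one class to them, and where a whole thing is asked for, a point or a joint stands for the part that bears it (a point fixed in the world has none). Each returns a list of dicts, best first, with "p" (0 to 1); they miss things now and then, are a little off and sometimes report something else, mostly with a low value. They report only what shows in the picture. A call takes as long as a camera call. They do not tell look-alikes from the thing itself.
- cams.spot_in(camera, query): "box" ([centre column, centre row, width, height] as shares, 0 to 1, of the picture: columns of its width, rows of its height, round what is visible of it).
- cams.outline_of(camera, query): "mask" (480x640 bool, what is visible of it) and "box" ([centre column, centre row, width, height] as shares, 0 to 1, of the picture: columns of its width, rows of its height, round what is visible of it).
- cams.mark_of(camera, query): "location" ([column, row] as shares, 0 to 1, of the picture: columns of its width, rows of its height: a listed point, or the origin of a listed thing).
The state is a dict: "time_s": time; "q": joint angles; "qvel": joint speeds; "joint_efforts": joint torques, N m; "position": TCP position; "tool_rot": TCP orientation; "ft_force": force on the tool from outside, world axes, zero at the start; "wrist_torque": the same for the moment, N m; "grip_width": finger opening in m; "gripper_force": force on a finger pad.
Only numpy, scipy, OpenCV 4.12 (cv2) and the standard library are available. Lean on these libraries where they do the work, as an engineer would, in place of code of your own. Each camera call takes 0.05 s, during which the arm holds its last target. There are 200 camera calls.

## Working session

There is one attempt and no reset: what is moved stays moved. The work goes in short steps, Python scripts to look and compute and a tool call to move; the robot and the scene stay as the last step left them, time stands still between calls to the robot, and variables do not carry over. Pictures are saved under pics/ and viewed, at most 14 in all, crops included, and the job is handed in when it is done.

Besides the shell and the picture viewer there is one more tool, called after "Emit:" as name(argument=value, ...) on one line, values as JSON. move_arm: Moves the arm, as the interface text tells. Its arguments: {"type":"object","properties":{"jaw":{"type":"array","items":{"type":"number"}},"dp":{"type":"array","items":{"type":"array","items":{"type":"number"}}},"turn":{"type":"array","items":{"type":"array","items":{"type":"number"}}},"force":{"type":"number"}},"required":["jaw","dp","turn"]}

```bash
mkdir -p pics; ls; cat > h.py <<'E'
import numpy as np, cv2
from rig import observe, cams, ticket
def snap(n):
    s=observe(); im,d=cams.get_image(n); return s,im,d
def proj_params(n):
    c=cams.calibration(n); f=240/np.tan(np.radians(c["vertical_fov"])/2); return c,f
def w2c(n,s=None):
    c,f=proj_params(n)
    if n=="wrist":
        T=np.eye(4); T[:3,:3]=np.array(s["tool_rot"]); T[:3,3]=s["position"]
        V=np.linalg.inv(T@np.array(c["tool_from_camera"]))
    else: V=np.array(c["view"])
    return c,f,V
def ray(n,px,s=None):
    c,f,V=w2c(n,s); C=np.linalg.inv(V)
    d=np.array([(px[0]-c["cx"])/f,-(px[1]-c["cy"])/f,-1.])
    return C[:3,3],C[:3,:3]@d
def at_z(n,px,z,s=None):
    o,d=ray(n,px,s); return o+d*(z-o[2])/d[2]
def at_d(n,px,dep,s=None):
    o,d=ray(n,px,s); return o+d*dep
def cloud(n,d,s=None):
    c,f,V=w2c(n,s); C=np.linalg.inv(V)
    v,u=np.mgrid[:480,:640]
    P=np.stack([(u-c["cx"])/f*d,-(v-c["cy"])/f*d,-d],-1)
    return P@C[:3,:3].T+C[:3,3]
names="blue_board yellow_board silver_horn_mid brass_horn_mid grey_sample_mid black_sample_mid air_tee_mid white_sample_mid dark_horn_mid".split()
E
python3 - <<'E'
from h import *
for n in ("top","side","wrist"):
    s,im,d=snap(n); cv2.imwrite(f"pics/{n}0.png",im[:,:,::-1]); np.save(f"{n}0.npy",d)
    c=cams.calibration(n); print(n,{k:(np.round(v,3).tolist() if k!="x" else v) for k,v in c.items()})
    if n=="top":
        P=cloud(n,d)
        for q in names:
            r=cams.mark_of(n,q)
            for x in r[:3]:
                u,v=x["location"][0]*640,x["location"][1]*480
                print(q,round(x["p"],2),round(u),round(v),P[int(v),int(u)].round(3))
print({k:np.round(v,3).tolist() for k,v in observe().items()})
E
```

```text
pics
top {'vertical_fov': 51.772, 'cx': 327.821, 'cy': 233.001, 'view': [[-0.02, -1.0, -0.002, 0.073], [0.997, -0.02, 0.08, -0.587], [-0.08, -0.0, 0.997, -0.864], [0.0, 0.0, 0.0, 1.0]]}
blue_board 0.56 418 292 [ 0.479 -0.099  0.004]
blue_board 0.47 381 231 [ 0.59  -0.034  0.025]
yellow_board 0.58 251 304 [0.466 0.203 0.003]
silver_horn_mid 0.95 475 224 [ 0.597 -0.188  0.069]
brass_horn_mid 0.73 303 227 [0.598 0.106 0.051]
grey_sample_mid 0.93 426 374 [ 0.339 -0.104  0.023]
grey_sample_mid 0.76 382 231 [ 0.59  -0.034  0.025]
grey_sample_mid 0.58 336 185 [0.677 0.045 0.024]
black_sample_mid 0.91 269 178 [0.694 0.167 0.017]
air_tee_mid 0.75 167 284 [0.505 0.354 0.015]
air_tee_mid 0.64 218 178 [0.694 0.26  0.015]
air_tee_mid 0.62 222 230 [0.598 0.254 0.017]
white_sample_mid 0.71 425 179 [ 0.685 -0.116  0.025]
dark_horn_mid 0.59 348 114 [0.788 0.024 0.081]
side {'vertical_fov': 43.289, 'cx': 321.902, 'cy': 243.407, 'view': [[-1.0, 0.029, 0.007, 0.554], [-0.013, -0.64, 0.768, 0.008], [0.027, 0.768, 0.64, -1.194], [0.0, 0.0, 0.0, 1.0]]}
wrist {'vertical_fov': 68.234, 'cx': 321.061, 'cy': 239.478, 'tool_from_camera': [[0.0, 0.961, 0.278, 0.071], [1.0, -0.0, 0.0, 0.001], [0.0, 0.278, -0.961, -0.142], [0.0, 0.0, 0.0, 1.0]]}
{'time_s': 0.6, 'q': [56.993, 21.808, 74.336, 0.0, 83.859, -12.336], 'qvel': [-0.035, 0.005, 0.061, -0.105, -0.118, -0.016], 'joint_efforts': [-0.002, -44.816, -23.14, -0.0, 0.0, -0.0], 'position': [0.194, 0.515, 0.231], 'tool_rot': [[-0.936, 0.353, -0.0], [0.353, 0.936, -0.0], [0.0, -0.0, -1.0]], 'ft_force': [-0.106, 0.52, -0.414], 'wrist_torque': [0.009, 0.007, 0.012], 'gripper_force': 0.0, 'grip_width': 0.086}
```

View pics/top0.png

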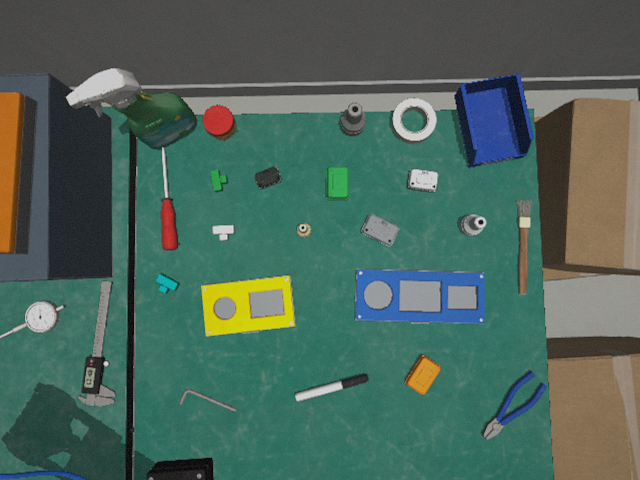

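View pics/side0.png

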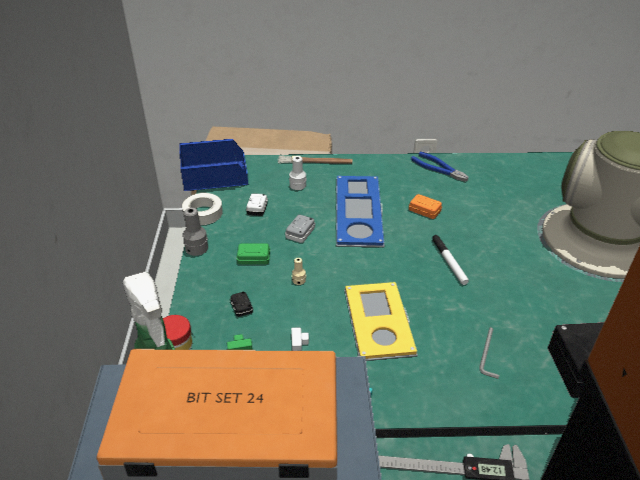

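Top view: tee white at (222,231), brass (303,230), grey (380,230), silver (473,225), black (267,178); boards at (420,297) and (248,305), with the round pockets on the left (+y). Look-alikes: green and turquoise tees, and green and orange boxes.

```bash
cat >> h.py <<'E'
def rect(P,m,zlo,zhi):
    """min-area rect of cloud points of mask in a height band: centre, long-axis yaw(deg), sizes"""
    Q=P[m&(P[...,2]>zlo)&(P[...,2]<zhi)]
    if len(Q)<10: return None
    (c,sz,a)=cv2.minAreaRect((Q[:,:2]*1000).astype(np.float32))
    if sz[0]<sz[1]: a+=90; sz=sz[::-1]
    return np.round(c,1),round((a+90)%180-90,1),np.round(sz,1),np.round(np.median(Q[:,2])*1000,1),len(Q)
E
python3 - <<'E'
from h import *
s,im,d=snap("top"); P=cloud("top",d)
exp={"silver_horn_mid":(473,225),"brass_horn_mid":(303,230),"grey_sample_mid":(380,230),"black_sample_mid":(267,178),"air_tee_mid":(222,231),"blue_board":(460,276),"yellow_board":(235,290),"white_sample_mid":(423,180),"dark_horn_mid":(350,120)}
for q,(u,v) in exp.items():
    r=[x for x in cams.outline_of("top",q) if x["mask"][v-4:v+5,u-4:u+5].any()]
    if not r: print(q,"none"); continue
    m=r[0]["mask"]; print(q,round(r[0]["p"],2),m.sum(),rect(P,m,0.004,0.12), rect(P,m,P[...,2][m].max()-.006,.12))
hsv=cv2.cvtColor(im,cv2.COLOR_RGB2HSV)
for nm,lo,hi,box in (("blue",(100,120,60),(125,255,255),(340,500,260,335)),("yellow",(22,120,100),(35,255,255),(190,310,265,345))):
    m=cv2.inRange(hsv,lo,hi)>0; b=np.zeros_like(m); b[box[2]:box[3],box[0]:box[1]]=1; m&=b
    cn,h=cv2.findContours(m.astype(np.uint8),cv2.RETR_CCOMP,cv2.CHAIN_APPROX_NONE)
    for i,c in enumerate(cn):
        if cv2.contourArea(c)<150: continue
        W=np.array([at_z("top",p[0],0.011)[:2] for p in c])*1000
        (cc,sz,a)=cv2.minAreaRect(W.astype(np.float32)); print(nm,"hole" if h[0][i][3]>=0 else "outer",np.round(cc,1),np.round(sz,1),round(a,1))
print("ground z",np.median(P[390:440,260:290,2]), "board z",P[276,440],P[290,300-65])
E
```

```text
silver_horn_mid 0.95 439 (array([ 602. , -199.4]), -31.8, array([45.2, 35.1]), np.float64(37.9), 427) None
brass_horn_mid 0.44 178 (array([594.5, 105.3]), 89.2, array([23.6, 23.1]), np.float64(25.9), 154) None
grey_sample_mid 0.86 737 (array([592.6, -32.7]), 64.8, array([60.7, 40.8]), np.float64(22.5), 731) None
black_sample_mid 0.8 413 (array([694.2, 171.1]), -71.0, array([45.8, 31.5]), np.float64(16.0), 402) None
air_tee_mid 0.48 263 (array([593.6, 251.9]), -87.1, array([38.7, 27.1]), np.float64(14.8), 251) None
blue_board 0.59 6715 (array([ 471.2, -101.1]), 87.2, array([232.3,  94.8]), np.float64(10.5), 5673) None
yellow_board 0.95 4828 (array([460.4, 208.2]), -84.7, array([162.4,  95.1]), np.float64(10.7), 4056) None
white_sample_mid 0.92 616 (array([ 682.1, -114.5]), 79.2, array([55.4, 37.3]), np.float64(22.5), 593) None
dark_horn_mid 0.62 660 (array([787.6,  13.2]), 81.3, array([44.6, 37.3]), np.float64(48.0), 631) None
blue outer [ 472.  -102.7] [230.3  90.4] 87.2
blue hole [ 469.3 -177.4] [55.9 44.8] 86.8
blue hole [ 473.2 -102.7] [79.4 59.1] 88.2
blue hole [476.3 -26.5] [54.4 53.6] 43.7
yellow outer [461.9 208.6] [ 91.1 160.2] 5.2
yellow hole [458.4 250.2] [40.9 41.5] 44.2
yellow hole [465.2 174.2] [49.  63.7] 5.2
ground z 0.0001048934956703329 board z [ 0.50763023 -0.13990802  0.01099713] [0.48979626 0.23062405 0.01125443]
```

```bash
cat > go.py <<'E'
import sys
from h import *
# go.py x y z yaw  (mm, deg; yaw = angle of the closing axis, mod 180)
x,y,z,yaw=map(float,sys.argv[1:5]); s=observe(); R=np.array(s["tool_rot"]); p=np.array(s["position"])
yw=np.degrees(np.arctan2(R[1,1],R[0,1])); dy=(yaw-yw+90)%180-90
print("t",round(s["time_s"],2),"pos",p.round(4)*1000,"yaw",yw.round(1),"q6",round(s["q"][5]),"grip",round(s["grip_width"]*1000,1),s["gripper_force"],"tilt",np.round(R[:2,2],3))
d=np.array([x,y,z])/1000-p
a=np.radians(yaw if abs((yaw-yw+180)%360-180)<=90 else yaw+180)
R2=np.array([[-np.sin(a),np.cos(a),0],[np.cos(a),np.sin(a),0],[0,0,-1]])
print("dp cm, before turn",(R.T@d*100).round(2)," after turn",(R2.T@d*100).round(2)," turn z rad",round(-np.radians(dy),3))
E
python3 - <<'E'
from h import *
d=np.load("top0.npy"); P=cloud("top",d)
print("toolbox z",np.nanmax(P[75:280,0:125,2]),P[180,105],P[180,15])
c,f,V=w2c("top"); print(np.linalg.inv(V)[:3,3])
m=cams.outline_of("top","silver_horn_mid")[0]["mask"]
for lo,hi in((.06,.08),(.036,.042)): print(rect(P,m,lo,hi))
m=cams.outline_of("top","brass_horn_mid")[0]["mask"]; 
for lo,hi in((.04,.06),(.015,.023)): print(rect(P,m,lo,hi))
E
python3 go.py 594 252 231 2.9
```

```text
toolbox z 0.9083277984986782 [0.69190733 0.46053521 0.02869781] [0.65027199 0.48056112 0.25142525]
[0.5178627  0.06115841 0.9083278 ]
(array([ 597.3, -196.7]), 89.3, array([19.9, 19.8]), np.float64(70.6), 137)
(array([ 597.4, -193.2]), 14.2, array([26.9, 20.3]), np.float64(38.3), 48)
(array([595.8, 105.7]), 44.8, array([13.3, 12.4]), np.float64(49.7), 55)
(array([595.1, 105.8]), 0.5, array([21.7, 21.6]), np.float64(21.5), 27)
t 1.2 pos [194.1 514.5 231.3] yaw 69.3 q6 -12 grip 85.5 0.0 tilt [-0. -0.]
dp cm, before turn [-4.668e+01 -1.045e+01  3.000e-02]  after turn [-2.824e+01  3.861e+01  3.000e-02]  turn z rad 1.159
```

Emit:
move_arm(jaw=[6, 6, 6, 6, 6, 6, 6, 6, 6, 6, 6, 6], dp=[[0, -3.5, 0], [0, -3.5, 0], [0, -3.45, 0], [-3.9, 0, 0], [-3.9, 0, 0], [-3.9, 0, 0], [-3.9, 0, 0], [-3.9, 0, 0], [-3.9, 0, 0], [-3.9, 0, 0], [-3.9, 0, 0], [-3.9, 0, 0]], turn=[[0, 0, 0], [0, 0, 0], [0, 0, 0], [0, 0, 0], [0, 0, 0], [0, 0, 0], [0, 0, 0], [0, 0, 0], [0, 0, 0], [0, 0, 0], [0, 0, 0], [0, 0, 0]])

```text
time_s: 2.2
position: [0.4874, 0.2918, 0.2314]
tool_rot: [[-0.936, 0.353, 0.0], [0.353, 0.936, 0.0], [-0.0, 0.0, -1.0]]
ft_force: [0.5, -0.0, 1.1]
grip_width: 0.0601
gripper_force: 0.0
```

Emit:
move_arm(jaw=[6, 6, 6, 6, 6, 6, 6, 6, 6, 6, 6, 6], dp=[[-3.9, 0, 0], [-3.9, 0, 0], [-3.8, 0, 0], [0, 0, 0.9], [0, 0, 0.9], [0, 0, 0.9], [0, 0, 0.9], [0, 0, 0.9], [0, 0, 0.9], [0, 0, 0.9], [0, 0, 0.9], [0, 0, 0.9]], turn=[[0, 0, 0], [0, 0, 0], [0, 0, 0.115], [0, 0, 0.116], [0, 0, 0.116], [0, 0, 0.116], [0, 0, 0.116], [0, 0, 0.116], [0, 0, 0.116], [0, 0, 0.116], [0, 0, 0.116], [0, 0, 0.116]])

```text
time_s: 3.2
position: [0.5942, 0.2519, 0.1498]
tool_rot: [[-0.045, 0.999, -0.0], [0.999, 0.045, -0.0], [-0.0, -0.0, -1.0]]
ft_force: [0.1, 0.1, 0.1]
grip_width: 0.0597
gripper_force: 0.0
```

```bash
python3 go.py 594 252 9 2.9; python3 - <<'E'
from h import *
s,im,d=snap("wrist"); cv2.imwrite("pics/w1.png",im[:,:,::-1]); P=cloud("wrist",d,s)
for x in cams.outline_of("wrist","air_tee_mid")[:3]:
    print(round(x["p"],2),np.round(x["box"],2),rect(P,x["mask"],.008,.02))
E
```

```text
t 3.2 pos [594.2 251.9 149.8] yaw 2.6 q6 10 grip 59.7 0.0 tilt [-0. -0.]
dp cm, before turn [ 1.000e-02 -2.000e-02  1.408e+01]  after turn [ 1.000e-02 -2.000e-02  1.408e+01]  turn z rad -0.005
0.83 [0.69 0.46 0.08 0.08] (array([692.2, 261.2]), 10.6, array([39.1, 26.8]), np.float64(14.1), 1228)
0.56 [0.32 0.18 0.07 0.13] (array([502.6, 357.9]), 61.7, array([39. , 27.4]), np.float64(14.1), 1668)
0.55 [0.51 0.48 0.06 0.1 ] (array([595.1, 253.3]), -86.5, array([38.8, 26.7]), np.float64(14.1), 1147)
```

Emit:
move_arm(jaw=[4.5, 4.5, 4.5, 4.5, 4.5, 4.5, 4.5, 0, 0, 0, 0, 0], dp=[[0.1, 0.1, 2.5], [0, 0, 2.5], [0, 0, 2.5], [0, 0, 2.5], [0, 0, 2.5], [0, 0, 1.6], [0, 0, 0], [0, 0, 0], [0, 0, 0], [0, 0, 0], [0, 0, 0], [0, 0, 0]], turn=[[0, 0, 0], [0, 0, 0], [0, 0, 0], [0, 0, 0], [0, 0, 0], [0, 0, 0], [0, 0, 0], [0, 0, 0], [0, 0, 0], [0, 0, 0], [0, 0, 0], [0, 0, 0]], force=30)

```text
time_s: 4.3
position: [0.5958, 0.2532, 0.0107]
tool_rot: [[-0.051, 0.999, 0.002], [0.999, 0.051, 0.001], [0.0, 0.002, -1.0]]
ft_force: [-0.5, 1.0, 5.3]
grip_width: 0.0256
gripper_force: 30.3
```

```bash
python3 go.py 468.4 -177.8 120 -2.9
```

```text
t 4.3 pos [595.8 253.2  10.7] yaw 2.9 q6 10 grip 25.6 30.289785861968994 tilt [0.002 0.001]
dp cm, before turn [-42.38 -14.91 -10.98]  after turn [-43.69 -10.54 -10.93]  turn z rad 0.102
```

Emit:
move_arm(jaw=[0, 0, 0, 0, 0, 0, 0, 0, 0, 0, 0, 0], dp=[[0, 0, -2], [0, 0, -3], [0, 0, -3], [0, 0, -3], [-3.6, -1.35, 0], [-3.6, -1.35, 0], [-3.6, -1.35, 0], [-3.6, -1.35, 0], [-3.6, -1.35, 0], [-3.6, -1.35, 0], [-3.6, -1.35, 0], [-3.6, -1.35, 0]], turn=[[0, 0, 0], [0, 0, 0], [0, 0, 0], [0, 0, 0], [0, 0, 0], [0, 0, 0], [0, 0, 0], [0, 0, 0], [0, 0, 0], [0, 0, 0], [0, 0, 0], [0, 0, 0]])

```text
time_s: 5.3
position: [0.5012, -0.0417, 0.1199]
tool_rot: [[-0.051, 0.999, 0.001], [0.999, 0.051, -0.0], [-0.0, 0.001, -1.0]]
ft_force: [1.2, -0.5, -0.0]
grip_width: 0.0258
gripper_force: 29.8
```

```bash
python3 go.py 468.4 -177.8 120 -2.9; python3 - <<'E'
from h import *
s,im,d=snap("side"); cv2.imwrite("pics/s1.png",cv2.resize(im[100:340,200:520,::-1],(800,600)))
c,f,V=w2c("side"); q=V@np.append(s["position"],1); print(c["cx"]+f*q[0]/-q[2],c["cy"]-f*q[1]/-q[2])
E
```

```text
t 5.3 pos [501.2 -41.7 119.9] yaw 3.0 q6 -21 grip 25.8 29.783647656440735 tilt [ 0.001 -0.   ]
dp cm, before turn [-1.343e+01 -3.970e+00 -1.000e-02]  after turn [-1.376e+01 -2.580e+00 -1.000e-02]  turn z rad 0.102
349.8148913066631 179.10237952386217
```

View pics/s1.png

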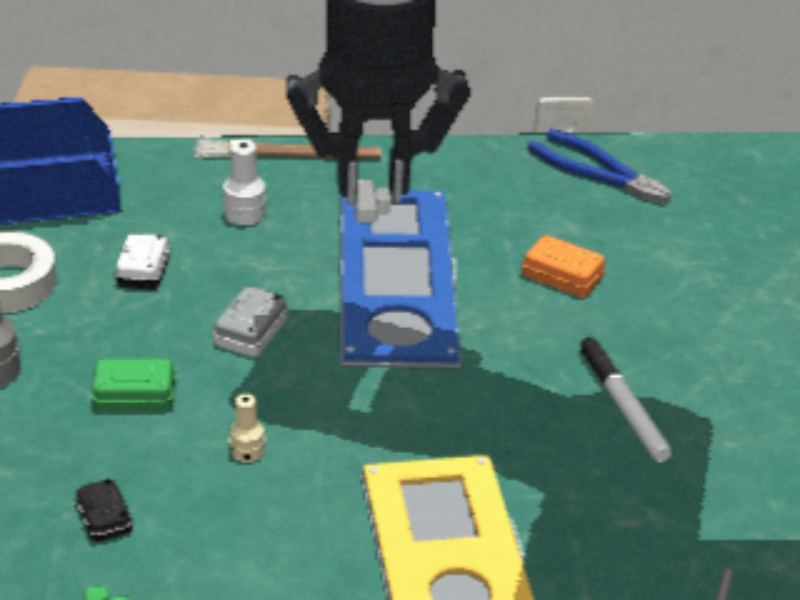

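Fingertips match the TCP (crop 374,197), and the tee hangs level between them above the blue board.

Emit:
move_arm(jaw=[0, 0, 0, 0, 0, 0, 0, 0, 0, 0, 0, 0], dp=[[0, 0, 0], [-3.44, -0.65, 0], [-3.44, -0.65, 0], [-3.44, -0.65, 0], [-3.44, -0.63, 0], [0, 0, 2], [0, 0, 2], [0, 0, 2], [0, 0, 2], [0, 0, 0], [0, 0, 0], [0, 0, 0]], turn=[[0, 0, 0.102], [0, 0, 0], [0, 0, 0], [0, 0, 0], [0, 0, 0], [0, 0, 0], [0, 0, 0], [0, 0, 0], [0, 0, 0], [0, 0, 0], [0, 0, 0], [0, 0, 0]])

```text
time_s: 6.35
position: [0.4698, -0.1765, 0.0405]
tool_rot: [[0.051, 0.999, 0.001], [0.999, -0.051, -0.001], [-0.001, 0.001, -1.0]]
ft_force: [-0.5, 0.1, 0.2]
grip_width: 0.0259
gripper_force: 29.8
```

```bash
python3 go.py 468.4 -177.8 15.5 -2.9; python3 - <<'E'
from h import *
s,im,d=snap("wrist"); cv2.imwrite("pics/w2.png",im[:,:,::-1])
E
```

```text
t 6.35 pos [ 469.8 -176.5   40.5] yaw -2.9 q6 -31 grip 25.9 29.7845059633255 tilt [ 0.001 -0.001]
dp cm, before turn [-0.13 -0.13  2.5 ]  after turn [-0.13 -0.13  2.5 ]  turn z rad -0.0
```

View pics/w2.png

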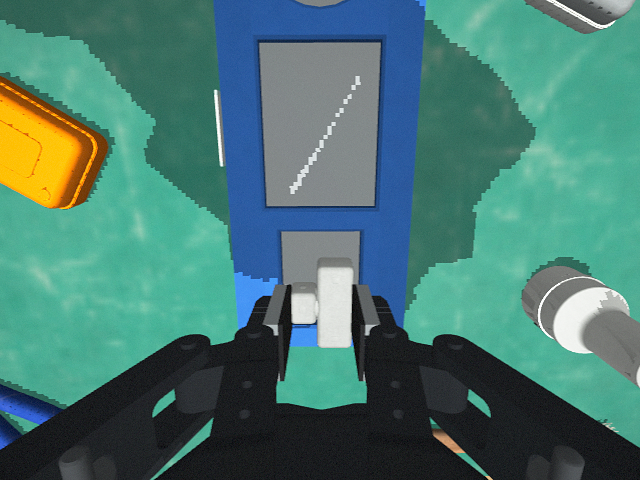

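The tee (columns 291–353) is centred on its pocket (281–359), so I lower and release.

Emit:
move_arm(jaw=[0, 0, 0, 0, 4.5, 4.5, 4.5, 4.5, 4.5, 4.5, 4.5, 4.5], dp=[[-0.1, -0.1, 1], [0, 0, 1], [0, 0, 0.5], [0, 0, 0], [0, 0, 0], [0, 0, 0], [0, 0, 0], [0, 0, -2], [0, 0, -3], [0, 0, -3], [0, 0, -3], [0, 0, -3]], turn=[[0, 0, 0], [0, 0, 0], [0, 0, 0], [0, 0, 0], [0, 0, 0], [0, 0, 0], [0, 0, 0], [0, 0, 0], [0, 0, 0], [0, 0, 0], [0, 0, 0], [0, 0, 0]])

```text
time_s: 7.4
position: [0.4679, -0.177, 0.1561]
tool_rot: [[0.051, 0.999, 0.0], [0.999, -0.051, -0.0], [-0.0, 0.0, -1.0]]
ft_force: [1.2, -1.2, -0.3]
grip_width: 0.0452
gripper_force: 0.0
```

```bash
python3 go.py 597.3 -197 150 -2.9; python3 - <<'E'
from h import *
s,im,d=snap("wrist"); P=cloud("wrist",d,s)
for q in ("air_tee_mid","silver_horn_mid"):
  for x in cams.outline_of("wrist",q)[:2]:
    print(q,round(x["p"],2),np.round(x["box"],2),rect(P,x["mask"],.014,.03),rect(P,x["mask"],.06,.09))
E
```

```text
t 7.4 pos [ 467.9 -177.   156.1] yaw -2.9 q6 -31 grip 45.2 0.0 tilt [ 0. -0.]
dp cm, before turn [-1.34 13.02  0.62]  after turn [-1.34 13.02  0.61]  turn z rad -0.0
air_tee_mid 0.97 [0.51 0.47 0.06 0.1 ] (array([ 468.8, -176.5]), 86.6, array([38.3, 27. ]), np.float64(18.2), 1114) None
silver_horn_mid 0.83 [0.77 0.52 0.12 0.12] (array([ 596.1, -194.9]), 60.0, array([37.3, 30.4]), np.float64(23.1), 562) (array([ 598.6, -196.5]), -49.5, array([20.7, 20.4]), np.float64(68.6), 844)
```

Tee is placed (top at 18 mm, centred). Next is the silver horn.

Emit:
move_arm(jaw=[5, 5, 5, 5, 5, 5, 5, 5, 5, 0, 0, 0], dp=[[-0.3, 3.3, 0], [-0.3, 3.3, 0], [-0.3, 3.3, 0], [-0.4, 3.2, 0], [0, 0, 2.3], [0, 0, 2.3], [0, 0, 2.3], [0, 0, 2.3], [0, 0, 2], [0, 0, 0], [0, 0, 0], [0, 0, 0]], turn=[[0, 0, 0], [0, 0, 0], [0, 0, 0], [0, 0, 0], [0, 0, 0], [0, 0, 0], [0, 0, 0], [0, 0, 0], [0, 0, 0], [0, 0, 0], [0, 0, 0], [0, 0, 0]], force=60)

```text
time_s: 8.55
position: [0.5985, -0.1969, 0.0428]
tool_rot: [[0.051, 0.999, 0.0], [0.999, -0.051, -0.0], [-0.0, 0.0, -1.0]]
ft_force: [-0.1, 0.5, -3.8]
grip_width: 0.0202
gripper_force: 58.6
```

Emit:
move_arm(jaw=[0, 0, 0, 0, 0, 0, 0, 0, 0, 0], dp=[[0, 0, 0], [0, 0, 0], [0, 0, 0], [0, 0, -1], [0, 0, -2], [0, 0, -2.5], [0, 0, -2.5], [0, 0, -2], [0, 0, 0], [0, 0, 0]], turn=[[0, 0, 0], [0, 0, 0], [0, 0, 0], [0, 0, 0], [0, 0, 0], [0, 0, 0], [0, 0, 0], [0, 0, 0], [0, 0, 0], [0, 0, 0]])

```text
time_s: 9.38
position: [0.5985, -0.1969, 0.1433]
tool_rot: [[0.051, 0.999, 0.002], [0.999, -0.051, -0.001], [-0.001, 0.002, -1.0]]
ft_force: [0.3, 0.3, -4.7]
grip_width: 0.0201
gripper_force: 58.7
```

```bash
python3 go.py 475.5 -26 145 -2.9
```

```text
t 9.38 pos [ 598.5 -196.9  143.3] yaw -2.9 q6 -26 grip 20.1 58.68420018690813 tilt [ 0.002 -0.001]
dp cm, before turn [ 16.44 -13.15  -0.21]  after turn [ 16.45 -13.15  -0.17]  turn z rad -0.0
```

Emit:
move_arm(jaw=[0, 0, 0, 0, 0, 0, 0, 0, 0, 0, 0, 0], dp=[[1.64, -1.31, 0], [2.74, -2.19, 0], [2.74, -2.19, 0], [2.74, -2.19, 0], [2.74, -2.19, 0], [2.2, -1.77, 0], [1.64, -1.31, 0], [0, 0, 2], [0, 0, 2], [0, 0, 2], [0, 0, 1], [0, 0, 0]], turn=[[0, 0, 0], [0, 0, 0], [0, 0, 0], [0, 0, 0], [0, 0, 0], [0, 0, 0], [0, 0, 0], [0, 0, 0], [0, 0, 0], [0, 0, 0], [0, 0, 0], [0, 0, 0]])

```text
time_s: 10.38
position: [0.4733, -0.0254, 0.0693]
tool_rot: [[0.051, 0.999, -0.007], [0.999, -0.051, 0.002], [0.002, -0.007, -1.0]]
ft_force: [-0.6, -0.1, -4.0]
grip_width: 0.0202
gripper_force: 58.9
```

```bash
python3 go.py 475.5 -26 48.5 -2.9; python3 - <<'E'
from h import *
s,im,d=snap("side"); cv2.imwrite("pics/s2.png",cv2.resize(im[120:300,260:500,::-1],(800,600)))
E
```

```text
t 10.38 pos [473.3 -25.4  69.3] yaw -2.9 q6 -14 grip 20.2 58.876386999236274 tilt [-0.007  0.002]
dp cm, before turn [-0.06  0.24  2.08]  after turn [-0.05  0.22  2.08]  turn z rad -0.0
```

View pics/s2.png

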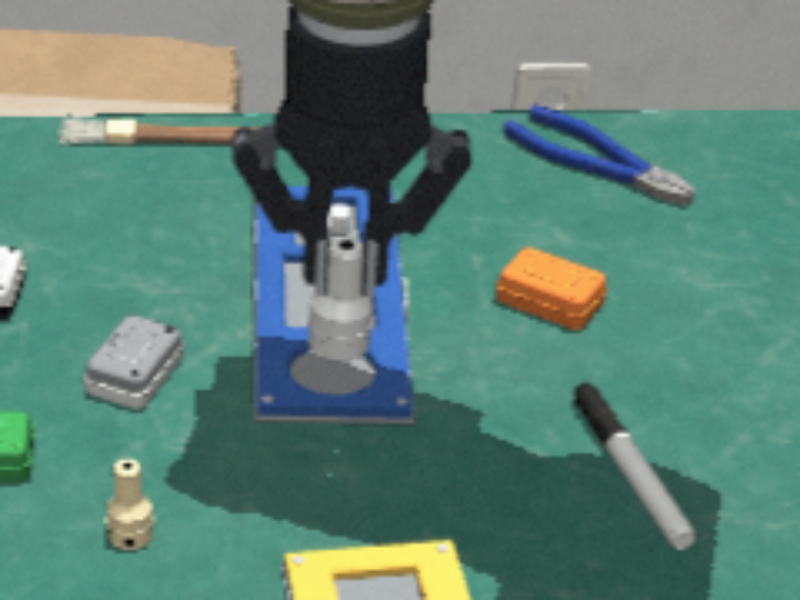

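The horn hangs upright over its round pocket (crop 335,370). Lower and release.

Emit:
move_arm(jaw=[0, 0, 0, 0, 0, 5, 5, 5, 5, 5, 5, 5], dp=[[0, 0.1, 0.8], [0, 0, 0.7], [0, 0, 0.5], [0, 0, 0], [0, 0, 0], [0, 0, 0], [0, 0, 0], [0, 0, 0], [0, 0, -2], [0, 0, -3], [0, 0, -3], [0, 0, -2.5]], turn=[[0, 0, 0], [0, 0, 0], [0, 0, 0], [0, 0, 0], [0, 0, 0], [0, 0, 0], [0, 0, 0], [0, 0, 0], [0, 0, 0], [0, 0, 0], [0, 0, 0], [0, 0, 0]])

```text
time_s: 11.43
position: [0.4766, -0.0261, 0.1596]
tool_rot: [[0.051, 0.999, 0.002], [0.999, -0.051, -0.001], [-0.0, 0.002, -1.0]]
ft_force: [0.2, 0.5, 0.4]
grip_width: 0.0502
gripper_force: 0.0
```

```bash
python3 go.py 592.6 -33 150 -25.2; python3 - <<'E'
from h import *
for cam in("wrist","top"):
  s,im,d=snap(cam); P=cloud(cam,d,s)
  for q in ("grey_sample_mid","silver_horn_mid"):
   for x in cams.outline_of(cam,q)[:3]:
    print(cam,q,round(x["p"],2),np.round(x["box"],2),rect(P,x["mask"],.014,.03),rect(P,x["mask"],.062,.09))
E
```

```text
t 11.43 pos [476.6 -26.1 159.6] yaw -2.9 q6 -14 grip 50.2 0.0 tilt [ 0.002 -0.001]
dp cm, before turn [-0.1  11.62  0.99]  after turn [ 4.31 10.79  0.96]  turn z rad 0.389
wrist grey_sample_mid 0.95 [0.91 0.26 0.15 0.13] (array([681.3,  43.5]), -1.1, array([59.4, 38.6]), np.float64(21.2), 4133) None
wrist grey_sample_mid 0.82 [0.26 0.65 0.13 0.14] (array([ 335. , -100.1]), -34.9, array([58.4, 39.1]), np.float64(21.3), 2731) None
wrist grey_sample_mid 0.67 [0.72 0.47 0.12 0.17] (array([593.8, -31.5]), 63.7, array([58.2, 38.2]), np.float64(21.3), 3235) None
wrist silver_horn_mid 0.87 [0.5  0.49 0.06 0.11] (array([477.8, -14.7]), 0.7, array([35. , 14.5]), np.float64(22.2), 162) (array([477.8, -26.1]), 60.6, array([20.9, 20.6]), np.float64(72.9), 804)
top grey_sample_mid 0.96 [0.66 0.78 0.05 0.07] (array([ 332.4, -100.1]), -32.7, array([55.2, 39.4]), np.float64(22.5), 664) None
top grey_sample_mid 0.95 [0.59 0.48 0.05 0.05] (array([592.8, -32.7]), 62.7, array([57.5, 40. ]), np.float64(22.9), 679) None
top grey_sample_mid 0.85 [0.53 0.39 0.04 0.07] (array([680.1,  42.7]), -1.3, array([58.3, 40.3]), np.float64(22.7), 673) None
```

Silver is placed. Next is the grey sample at (593.5,-32), closing at -26°.

Emit:
move_arm(jaw=[6.5, 6.5, 6.5, 6.5, 6.5, 6.5, 6.5, 6.5, 6.5, 6.5, 0, 0], dp=[[0, 2.9, 0], [0, 2.9, 0], [0, 2.95, 0], [0, 2.95, 0], [0, 0, 2.4], [0, 0, 2.6], [0, 0, 2.6], [0, 0, 2.6], [0, 0, 2.6], [0, 0, 2.2], [0, 0, 0], [0, 0, 0]], turn=[[0, 0, 0], [0, 0, 0], [0, 0, 0], [0, 0, 0.1], [0, 0, 0.1], [0, 0, 0.1], [0, 0, 0.1], [0, 0, 0], [0, 0, 0], [0, 0, 0], [0, 0, 0], [0, 0, 0]], force=35)

```text
time_s: 12.73
position: [0.5924, -0.0318, 0.006]
tool_rot: [[0.436, 0.9, -0.003], [0.9, -0.436, 0.001], [-0.001, -0.003, -1.0]]
ft_force: [0.1, -0.3, 0.5]
grip_width: 0.0419
gripper_force: 0.0
```

Emit:
move_arm(jaw=[0, 0, 0, 0, 0, 0, 0, 0], dp=[[0, 0, 0], [0, 0, 0], [0, 0, -1], [0, 0, -2], [0, 0, -2.5], [0, 0, -2.5], [0, 0, -2], [0, 0, 0]], turn=[[0, 0, 0], [0, 0, 0], [0, 0, 0], [0, 0, 0], [0, 0, 0], [0, 0, 0], [0, 0, 0], [0, 0, 0]])

```text
time_s: 13.4
position: [0.5952, -0.0324, 0.1133]
tool_rot: [[0.436, 0.9, 0.009], [0.9, -0.436, -0.002], [0.002, 0.009, -1.0]]
ft_force: [0.0, -1.3, -0.3]
grip_width: 0.0405
gripper_force: 41.4
```

```bash
python3 go.py 472 -102 110 -2.8
```

```text
t 13.4 pos [595.2 -32.4 113.3] yaw -25.8 q6 11 grip 40.5 41.41388654708862 tilt [ 0.009 -0.002]
dp cm, before turn [-11.63  -8.06   0.23]  after turn [ -7.55 -11.96   0.33]  turn z rad -0.402
```

Emit:
move_arm(jaw=[0, 0, 0, 0, 0, 0, 0, 0, 0, 0, 0, 0], dp=[[0, 0, 0], [0, 0, 0], [0, 0, 0], [0, 0, 0], [-1.9, -2.95, 0], [-1.9, -2.95, 0], [-1.9, -2.95, 0], [-1.9, -2.95, 0], [0, 0, 2.5], [0, 0, 2.5], [0, 0, 2], [0, 0, 0]], turn=[[0, 0, -0.1], [0, 0, -0.1], [0, 0, -0.1], [0, 0, -0.1], [0, 0, 0], [0, 0, 0], [0, 0, 0], [0, 0, 0], [0, 0, 0], [0, 0, 0], [0, 0, 0], [0, 0, 0]])

```text
time_s: 14.4
position: [0.4698, -0.1013, 0.0352]
tool_rot: [[0.052, 0.999, -0.005], [0.999, -0.052, 0.002], [0.002, -0.005, -1.0]]
ft_force: [-0.2, 0.3, -0.2]
grip_width: 0.0403
gripper_force: 41.4
```

```bash
python3 go.py 472 -102 15 -2.8; python3 - <<'E'
from h import *
s,im,d=snap("wrist"); cv2.imwrite("pics/w3.png",im[:,:,::-1])
E
```

```text
t 14.4 pos [ 469.8 -101.3   35.2] yaw -3.0 q6 -23 grip 40.3 41.421940326690674 tilt [-0.005  0.002]
dp cm, before turn [-0.06  0.23  2.01]  after turn [-0.06  0.22  2.02]  turn z rad -0.003
```

View pics/w3.png

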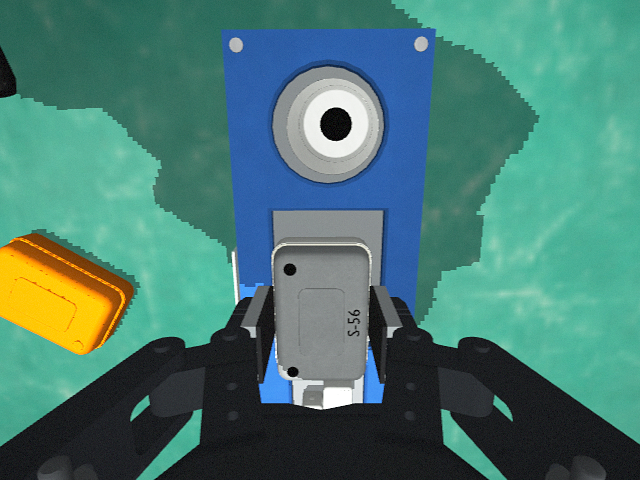

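The horn sits in its pocket. The grey sample (centre column 321) needs about 2 mm toward +x against the pocket (328). Correct, lower and release.

Emit:
move_arm(jaw=[0, 0, 0, 0, 0, 6, 6, 6, 6, 6, 6, 6], dp=[[0, 0.2, 0.8], [0, 0, 0.8], [0, 0, 0.4], [0, 0, 0], [0, 0, 0], [0, 0, 0], [0, 0, 0], [0, 0, 0], [0, 0, -2], [0, 0, -3], [0, 0, -3.5], [0, 0, -3.5]], turn=[[0, 0, 0], [0, 0, 0], [0, 0, 0], [0, 0, 0], [0, 0, 0], [0, 0, 0], [0, 0, 0], [0, 0, 0], [0, 0, 0], [0, 0, 0], [0, 0, 0], [0, 0, 0]])

```text
time_s: 15.45
position: [0.473, -0.1018, 0.1388]
tool_rot: [[0.051, 0.999, -0.001], [0.999, -0.051, 0.0], [0.0, -0.001, -1.0]]
ft_force: [0.6, 0.5, 1.1]
grip_width: 0.06
gripper_force: 0.0
```

```bash
python3 go.py 595.5 105.7 130 -2.9; python3 - <<'E'
from h import *
for cam in("wrist",):
  s,im,d=snap(cam); P=cloud(cam,d,s)
  for q in ("grey_sample_mid","silver_horn_mid","air_tee_mid"):
   for x in cams.outline_of(cam,q)[:3]:
    print(cam,q,round(x["p"],2),np.round(x["box"],2),rect(P,x["mask"],.014,.03),rect(P,x["mask"],.062,.09))
E
```

```text
t 15.45 pos [ 473.  -101.8  138.8] yaw -2.9 q6 -23 grip 60.0 0.0 tilt [-0.001  0.   ]
dp cm, before turn [21.34 11.17  0.88]  after turn [21.34 11.18  0.88]  turn z rad -0.0
wrist grey_sample_mid 0.98 [0.5  0.48 0.08 0.17] (array([ 473.4, -100.8]), 87.2, array([59.6, 41. ]), np.float64(25.3), 4004) None
wrist grey_sample_mid 0.76 [0.23 0.5  0.14 0.16] (array([ 335.6, -100.2]), -34.7, array([58.1, 38.4]), np.float64(21.3), 3723) None
wrist grey_sample_mid 0.55 [0.94 0.05 0.11 0.1 ] (array([672. ,  34.9]), -2.8, array([41.4, 22.1]), np.float64(20.9), 2147) None
wrist silver_horn_mid 0.61 [0.51 0.27 0.08 0.11] None (array([477.6, -26.5]), 87.8, array([20.6, 20.4]), np.float64(73.0), 1110)
wrist air_tee_mid 0.71 [0.5  0.66 0.06 0.1 ] (array([ 468.7, -176.7]), 87.8, array([39.1, 26.7]), np.float64(18.2), 1058) None
```

Emit:
move_arm(jaw=[5.5, 5.5, 5.5, 5.5, 5.5, 5.5, 5.5, 5.5, 5.5, 5.5, 5.5, 5.5], dp=[[3, 1.6, 0], [3.1, 1.6, 0], [3.1, 1.6, 0], [3.1, 1.6, 0], [3.1, 1.6, 0], [3, 1.6, 0], [2.95, 1.55, 0], [0, 0, 2.5], [0, 0, 2.5], [0, 0, 2], [0, 0, 0], [0, 0, 0]], turn=[[0, 0, 0], [0, 0, 0], [0, 0, 0], [0, 0, 0], [0, 0, 0], [0, 0, 0], [0, 0, 0], [0, 0, 0], [0, 0, 0], [0, 0, 0], [0, 0, 0], [0, 0, 0]])

```text
time_s: 16.65
position: [0.5948, 0.1055, 0.0657]
tool_rot: [[0.051, 0.999, -0.004], [0.999, -0.051, 0.0], [-0.0, -0.004, -1.0]]
ft_force: [0.9, 0.1, 0.3]
grip_width: 0.0548
gripper_force: 0.0
```

```bash
python3 go.py 595.5 105.7 9 -2.9; python3 - <<'E'
from h import *
s,im,d=snap("wrist"); P=cloud("wrist",d,s)
for x in cams.outline_of("wrist","brass_horn_mid")[:2]:
    print(round(x["p"],2),np.round(x["box"],2),rect(P,x["mask"],.014,.024),rect(P,x["mask"],.04,.06))
E
```

```text
t 16.65 pos [594.8 105.5  65.7] yaw -2.9 q6 2 grip 54.8 0.0 tilt [-0.004  0.   ]
dp cm, before turn [0.02 0.09 5.66]  after turn [0.02 0.06 5.67]  turn z rad -0.0
0.21 [0.15 0.25 0.29 0.51] None None
```

Emit:
move_arm(jaw=[5.5, 5.5, 5.5, 5.5, 0, 0, 0, 0, 0, 0], dp=[[0, 0.1, 2], [0, 0, 2], [0, 0, 1.7], [0, 0, 0], [0, 0, 0], [0, 0, 0], [0, 0, 0], [0, 0, 0], [0, 0, 0], [0, 0, 0]], turn=[[0, 0, 0], [0, 0, 0], [0, 0, 0], [0, 0, 0], [0, 0, 0], [0, 0, 0], [0, 0, 0], [0, 0, 0], [0, 0, 0], [0, 0, 0]], force=35)

```text
time_s: 17.58
position: [0.5976, 0.1055, 0.0122]
tool_rot: [[0.051, 0.999, 0.003], [0.999, -0.051, -0.0], [0.0, 0.003, -1.0]]
ft_force: [-1.3, 0.1, 6.9]
grip_width: 0.0213
gripper_force: 34.3
```

Emit:
move_arm(jaw=[0, 0, 0, 0, 0, 0], dp=[[0, 0, -1], [0, 0, -2], [0, 0, -2], [0, 0, -2], [0, 0, -1], [0, 0, 0]], turn=[[0, 0, 0], [0, 0, 0], [0, 0, 0], [0, 0, 0], [0, 0, 0], [0, 0, 0]])

```text
time_s: 18.08
position: [0.5978, 0.1055, 0.0932]
tool_rot: [[0.051, 0.999, 0.005], [0.999, -0.051, -0.0], [0.0, 0.005, -1.0]]
ft_force: [0.1, 0.3, -1.9]
grip_width: 0.0212
gripper_force: 34.6
```

```bash
python3 go.py 457.5 250.3 90 5.1;  python3 - <<'E'
from h import *
s,im,d=snap("wrist"); cv2.imwrite("pics/w4.png",im[:,:,::-1])
E
```

```text
t 18.08 pos [597.8 105.5  93.2] yaw -2.9 q6 2 grip 21.2 34.62118632326565 tilt [ 0.005 -0.   ]
dp cm, before turn [ 13.74 -14.75   0.25]  after turn [ 15.67 -12.69   0.32]  turn z rad -0.14
```

View pics/w4.png

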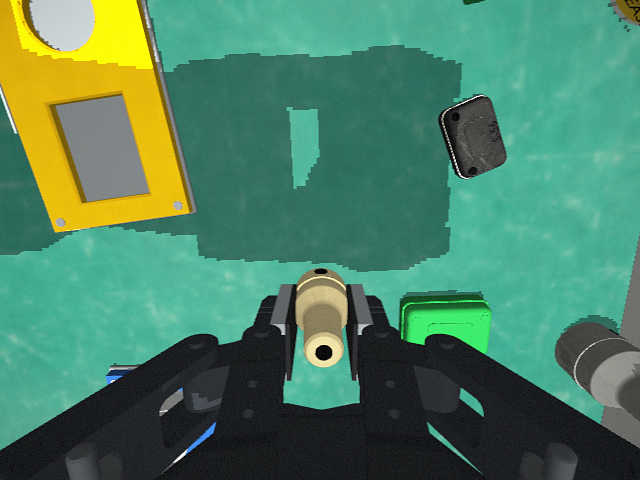

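The brass horn is held by its foot and looks upright at (321,310). Carrying it to the yellow board.

Emit:
move_arm(jaw=[0, 0, 0, 0, 0, 0, 0, 0, 0, 0, 0, 0], dp=[[0, 0, 0], [0, 0, 0], [1.96, -1.57, 0], [2.8, -2.3, 0], [2.8, -2.3, 0], [2.8, -2.3, 0], [2.8, -2.3, 0], [2.51, -1.92, 0], [0, 0, 2], [0, 0, 2], [0, 0, 1], [0, 0, 0]], turn=[[0, 0, -0.07], [0, 0, -0.07], [0, 0, 0], [0, 0, 0], [0, 0, 0], [0, 0, 0], [0, 0, 0], [0, 0, 0], [0, 0, 0], [0, 0, 0], [0, 0, 0], [0, 0, 0]])

```text
time_s: 19.13
position: [0.4549, 0.2498, 0.0377]
tool_rot: [[-0.089, 0.996, -0.006], [0.996, 0.089, -0.002], [-0.001, -0.006, -1.0]]
ft_force: [-0.2, -0.8, -0.8]
grip_width: 0.0213
gripper_force: 34.6
```

```bash
python3 go.py 457.5 250.3 17.5 5.1;  python3 - <<'E'
from h import *
s,im,d=snap("side"); cv2.imwrite("pics/s3.png",cv2.resize(im[220:400,280:520,::-1],(800,600)))
s,im,d=snap("wrist"); cv2.imwrite("pics/w5.png",im[:,:,::-1])
E
```

```text
t 19.13 pos [454.9 249.8  37.7] yaw 5.1 q6 11 grip 21.3 34.624267292469995 tilt [-0.006 -0.002]
dp cm, before turn [0.03 0.28 2.02]  after turn [0.03 0.27 2.02]  turn z rad -0.0
```

View pics/s3.png

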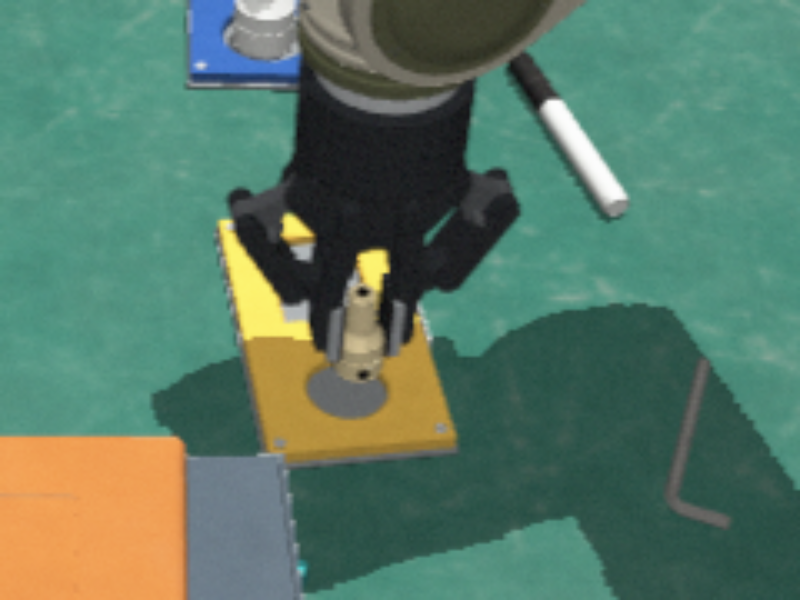

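View pics/w5.png

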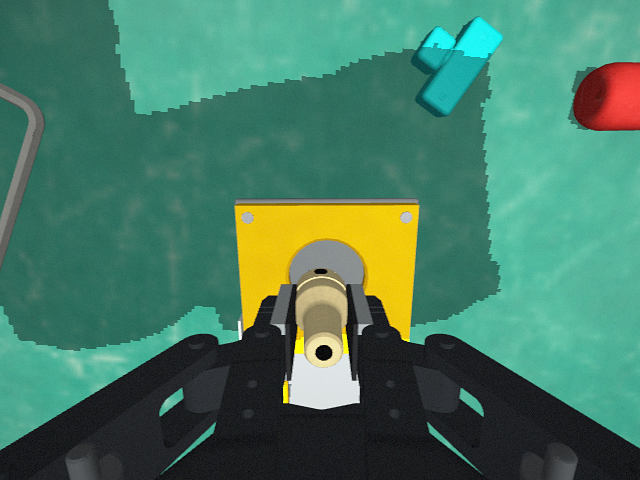

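The horn (column 321) is about 2.5 mm short of the pocket centre (328), which agrees with the pose error. Correct and lower.

Emit:
move_arm(jaw=[0, 0, 0, 0, 0, 5, 5, 5, 5, 5, 5, 5], dp=[[0, 0.2, 0.8], [0, 0, 0.8], [0, 0, 0.4], [0, 0, 0], [0, 0, 0], [0, 0, 0], [0, 0, 0], [0, 0, 0], [0, 0, -2], [0, 0, -3], [0, 0, -3.5], [0, 0, -3.5]], turn=[[0, 0, 0], [0, 0, 0], [0, 0, 0], [0, 0, 0], [0, 0, 0], [0, 0, 0], [0, 0, 0], [0, 0, 0], [0, 0, 0], [0, 0, 0], [0, 0, 0], [0, 0, 0]])

```text
time_s: 20.23
position: [0.458, 0.2504, 0.1418]
tool_rot: [[-0.089, 0.996, -0.001], [0.996, 0.089, -0.0], [-0.0, -0.001, -1.0]]
ft_force: [1.9, 0.2, -0.3]
grip_width: 0.0499
gripper_force: 0.0
```

```bash
python3 go.py 694.2 171.1 130 19; python3 - <<'E'
from h import *
s,im,d=snap("wrist"); P=cloud("wrist",d,s)
for x in cams.outline_of("wrist","brass_horn_mid")[:2]:
    print(round(x["p"],2),np.round(x["box"],2),rect(P,x["mask"],.018,.028),rect(P,x["mask"],.042,.065))
E
```

```text
t 20.23 pos [458.  250.4 141.8] yaw 5.1 q6 11 grip 49.9 0.0 tilt [-0.001 -0.   ]
dp cm, before turn [-10.    22.83   1.17]  after turn [-15.19  19.75   1.18]  turn z rad -0.243
0.65 [0.5  0.49 0.05 0.08] (array([457.9, 254.2]), 15.8, array([23.6, 20. ]), np.float64(25.4), 294) (array([458.9, 252.5]), 77.4, array([13.6, 13.6]), np.float64(52.6), 376)
```

Emit:
move_arm(jaw=[5.5, 5.5, 5.5, 5.5, 5.5, 5.5, 5.5, 5.5, 5.5, 5.5, 5.5, 5.5], dp=[[-1.25, 2.85, 0], [-1.25, 2.85, 0], [-1.25, 2.85, 0], [-1.25, 2.85, 0], [-1.25, 2.85, 0], [-1.25, 2.85, 0], [-1.25, 2.85, 0], [-1.25, 2.85, 0], [0, 0, 0], [0, 0, 0], [0, 0, 0], [0, 0, 0]], turn=[[0, 0, 0], [0, 0, 0], [0, 0, 0], [0, 0, 0], [0, 0, 0], [0, 0, 0], [0, 0, 0], [0, 0, 0], [0, 0, -0.12], [0, 0, -0.12], [0, 0, 0], [0, 0, 0]])

```text
time_s: 21.33
position: [0.6942, 0.1712, 0.1398]
tool_rot: [[-0.32, 0.947, -0.001], [0.947, 0.32, -0.0], [0.0, -0.001, -1.0]]
ft_force: [-0.0, -0.3, -0.5]
grip_width: 0.055
gripper_force: 0.0
```

```bash
python3 go.py 694.2 171.1 9 19; python3 - <<'E'
from h import *
s,im,d=snap("wrist"); P=cloud("wrist",d,s)
for x in cams.outline_of("wrist","black_sample_mid")[:2]:
    print(round(x["p"],2),np.round(x["box"],2),rect(P,x["mask"],.006,.024))
E
```

```text
t 21.33 pos [694.2 171.2 139.8] yaw 18.7 q6 -14 grip 55.0 0.0 tilt [-0.001 -0.   ]
dp cm, before turn [-1.000e-02  1.000e-02  1.308e+01]  after turn [-1.000e-02  0.000e+00  1.308e+01]  turn z rad -0.006
0.79 [0.51 0.48 0.06 0.11] (array([695.2, 173.3]), -70.5, array([43.9, 30.3]), np.float64(15.1), 2058)
```

Emit:
move_arm(jaw=[5.5, 5.5, 5.5, 5.5, 5.5, 5.5, 5.5, 0, 0, 0, 0, 0], dp=[[0.1, 0, 2.4], [0, 0, 2.4], [0, 0, 2.4], [0, 0, 2.4], [0, 0, 2.4], [0, 0, 1.2], [0, 0, 0], [0, 0, 0], [0, 0, 0], [0, 0, 0], [0, 0, 0], [0, 0, 0]], turn=[[0, 0, 0], [0, 0, 0], [0, 0, 0], [0, 0, 0], [0, 0, 0], [0, 0, 0], [0, 0, 0], [0, 0, 0], [0, 0, 0], [0, 0, 0], [0, 0, 0], [0, 0, 0]], force=35)

```text
time_s: 22.43
position: [0.6951, 0.1722, 0.0105]
tool_rot: [[-0.323, 0.946, 0.004], [0.946, 0.323, 0.0], [-0.001, 0.004, -1.0]]
ft_force: [-0.7, 0.2, 6.4]
grip_width: 0.0298
gripper_force: 35.1
```

Emit:
move_arm(jaw=[0, 0, 0, 0, 0, 0, 0, 0], dp=[[0, 0, 0], [0, 0, -1], [0, 0, -2], [0, 0, -2.5], [0, 0, -2.5], [0, 0, -1.5], [0, 0, 0], [0, 0, 0]], turn=[[0, 0, 0], [0, 0, 0], [0, 0, 0], [0, 0, 0], [0, 0, 0], [0, 0, 0], [0, 0, 0], [0, 0, 0]])

```text
time_s: 23.1
position: [0.6942, 0.1721, 0.1043]
tool_rot: [[-0.323, 0.946, 0.002], [0.946, 0.323, 0.0], [-0.0, 0.002, -1.0]]
ft_force: [0.1, 0.9, -1.3]
grip_width: 0.0297
gripper_force: 34.5
```

```bash
python3 go.py 464.3 174.4 105 5.1
```

```text
t 23.1 pos [694.2 172.1 104.3] yaw 18.8 q6 -14 grip 29.7 34.47452008724213 tilt [0.002 0.   ]
dp cm, before turn [  7.64 -21.68  -0.11]  after turn [  2.27 -22.87  -0.07]  turn z rad 0.24
```

Emit:
move_arm(jaw=[0, 0, 0, 0, 0, 0, 0, 0, 0, 0, 0, 0], dp=[[0, 0, 0], [0, 0, 0], [0.28, -2.86, 0], [0.28, -2.86, 0], [0.28, -2.86, 0], [0.28, -2.86, 0], [0.28, -2.86, 0], [0.28, -2.86, 0], [0.3, -2.86, 0], [0.3, -2.86, 0], [0, 0, 2.5], [0, 0, 2.5]], turn=[[0, 0, 0.12], [0, 0, 0.12], [0, 0, 0], [0, 0, 0], [0, 0, 0], [0, 0, 0], [0, 0, 0], [0, 0, 0], [0, 0, 0], [0, 0, 0], [0, 0, 0], [0, 0, 0]])

```text
time_s: 24.1
position: [0.4627, 0.1747, 0.0531]
tool_rot: [[-0.089, 0.996, 0.001], [0.996, 0.089, 0.0], [0.0, 0.001, -1.0]]
ft_force: [0.8, -0.5, -1.6]
grip_width: 0.0297
gripper_force: 34.6
```

Emit:
move_arm(jaw=[0, 0, 0, 0], dp=[[0, 0, 1.5], [0, 0, 0], [0, 0, 0], [0, 0, 0]], turn=[[0, 0, 0], [0, 0, 0], [0, 0, 0], [0, 0, 0]])

```text
time_s: 24.43
position: [0.4643, 0.1745, 0.0387]
tool_rot: [[-0.089, 0.996, 0.0], [0.996, 0.089, 0.0], [0.0, 0.0, -1.0]]
ft_force: [-0.4, 0.5, -0.1]
grip_width: 0.0296
gripper_force: 34.6
```

```bash
python3 go.py 464.3 174.4 15.5 5.1;  python3 - <<'E'
from h import *
s,im,d=snap("wrist"); cv2.imwrite("pics/w6.png",im[:,:,::-1])
E
```

```text
t 24.43 pos [464.3 174.5  38.7] yaw 5.1 q6 2 grip 29.6 34.58246111869812 tilt [0. 0.]
dp cm, before turn [-0.01 -0.    2.32]  after turn [-0.01 -0.    2.32]  turn z rad -0.0
```

View pics/w6.png

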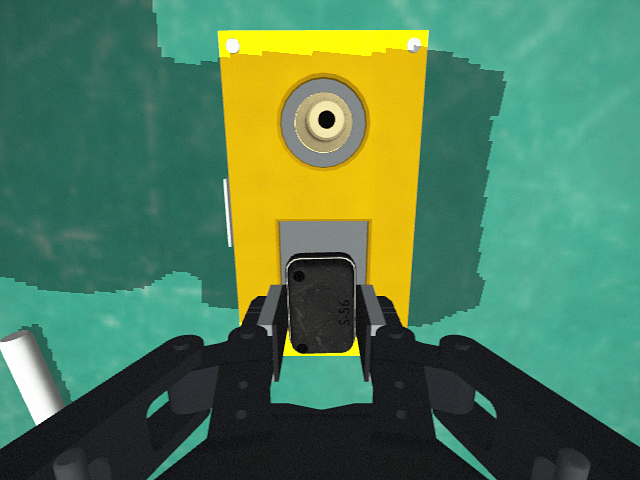

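The black sample (centre column 322) is lined up with its pocket (277–371, centre 324), and the brass horn is centred in its own pocket.

Emit:
move_arm(jaw=[0, 0, 0, 0, 0, 5, 5, 5, 5, 5, 5, 5], dp=[[0, 0, 1], [0, 0, 0.9], [0, 0, 0.4], [0, 0, 0], [0, 0, 0], [0, 0, 0], [0, 0, 0], [0, 0, 0], [0, 0, -2], [0, 0, -3], [0, 0, -3.5], [0, 0, -3.5]], turn=[[0, 0, 0], [0, 0, 0], [0, 0, 0], [0, 0, 0], [0, 0, 0], [0, 0, 0], [0, 0, 0], [0, 0, 0], [0, 0, 0], [0, 0, 0], [0, 0, 0], [0, 0, 0]])

```text
time_s: 25.48
position: [0.4636, 0.1744, 0.1368]
tool_rot: [[-0.089, 0.996, -0.001], [0.996, 0.089, -0.0], [-0.0, -0.001, -1.0]]
ft_force: [1.2, -0.1, 0.1]
grip_width: 0.0499
gripper_force: 0.0
```

Emit:
move_arm(jaw=[5, 5, 5, 5, 5, 5], dp=[[0, -3, -2], [0, -3, -2], [0, -3, -2], [0, -3, 0], [0, 0, 0], [0, 0, 0]], turn=[[0, 0, 0], [0, 0, 0], [0, 0, 0], [0, 0, 0], [0, 0, 0], [0, 0, 0]])

```text
time_s: 25.98
position: [0.3439, 0.1638, 0.1959]
tool_rot: [[-0.089, 0.996, 0.002], [0.996, 0.089, 0.0], [0.0, 0.002, -1.0]]
ft_force: [1.2, 0.8, -1.3]
grip_width: 0.0499
gripper_force: 0.0
```

```bash
python3 - <<'E'
from h import *
for cam in ("top","wrist"):
  s,im,d=snap(cam); P=cloud(cam,d,s); cv2.imwrite(f"pics/{cam}9.png",im[:,:,::-1])
  for q in names[2:]:
   for x in cams.outline_of(cam,q)[:3]:
    zm=P[...,2][x["mask"]]; r=rect(P,x["mask"],np.percentile(zm,90)-.006,.12)
    if r: print(cam,q,round(x["p"],2),*r)
E
```

```text
top silver_horn_mid 0.88 [476.8 -26.9] -43.7 [20.2 19.7] 74.2 125
top grey_sample_mid 0.93 [680.4  42.7] -1.1 [57.3 36.3] 22.7 645
top grey_sample_mid 0.87 [ 472.3 -101.7] 89.0 [57.5 37.2] 26.7 688
top grey_sample_mid 0.87 [ 333.6 -101.1] -35.6 [58.  38.8] 22.6 710
top black_sample_mid 0.74 [463.4 173.2] -82.6 [43.3 28.4] 20.6 371
top air_tee_mid 0.84 [ 466.9 -177.9] 88.6 [40.3 26.8] 19.7 249
top air_tee_mid 0.68 [690.8 259.4] 10.0 [39.  27.6] 15.0 235
top air_tee_mid 0.68 [500.9 355.7] 61.2 [38.7 26.3] 15.1 224
top white_sample_mid 0.96 [ 682.5 -113.6] 81.0 [49.4 35. ] 22.9 497
top white_sample_mid 0.65 [ 470.7 -102. ] 87.8 [229.9  93.5] 11.5 3928
top dark_horn_mid 0.6 [791.2  12.9] 22.2 [23.4 23.3] 90.2 169
wrist brass_horn_mid 0.8 [458.6 251.8] 3.7 [13.8 13.4] 52.6 312
wrist brass_horn_mid 0.54 [476.1 -34.7] -19.4 [106.3  41.8] 10.1 402
wrist grey_sample_mid 0.87 [671.3  44.7] -0.7 [39.2 37.7] 21.2 1107
wrist air_tee_mid 0.7 [503.7 345.4] 1.8 [23.8 20.5] 13.9 626
wrist dark_horn_mid 0.54 [485.1 -24. ] -78.6 [16.   5.3] 72.8 76
```

View pics/top9.png

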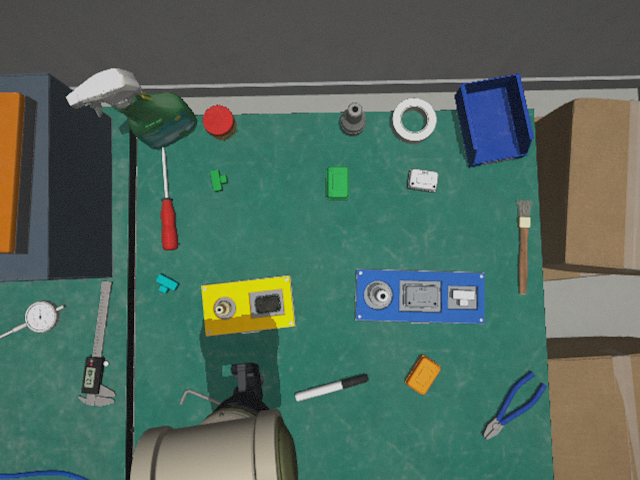

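All five parts sit in their pockets at the right heights (blue board at (377,295), (420,297), (462,297); yellow at (224,308), (267,303)). The bystanders have not moved. Handing in.

```bash
python3 -c "
from rig import ticket; print(ticket.close_job())"
```

```text
the job is handed in; nothing more can be done
None
```

Both kits are made up and the job is handed in: all five parts measured upright and fully down in their pockets, the white-topped sample and dark horn were not moved, and it took about 26 s (hand-in returned no verdict).

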